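# Prime the bench oiler and dip its tank

## Task

Give the bench oiler a full stroke: press its black mushroom-headed pump plunger right down to the stop and let it come back up. Then dip the tank: take the dip rod (the one with the collar and the flat black grip) from its stand, put it down the flared guide tube until its collar rests fully on the mouth, pause there a moment, and draw it out again. Finish holding the rod still in the gripper for reading: level, with its tip over the round drip pan and well clear above it, touching nothing else; do not put it down or let go at the end, and leave the loose tools and parts round about where they lie.

Things in the scene. Friction and masses are not known exactly. Their poses are not given: they have to be found in the camera images.
- plunger_top (a point): Sizes in mm. Top centre of the round pump plunger head on the oiler. The oiler is a fixed grey oblong steel tank on feet (160 long along its local y, 106 wide, lid 92 above the bench). At one end of its lid stands the pump: a barrel with a black mushroom head, 37 across, its top 156 above the bench when up. Press straight down; point axes: z up.
- plunger (a joint): Travel of the pump plunger, m: 0 up, 0.018 down on its stop. Spring return: 3 N to start, about 8 N at the stop; it comes back up by itself when let go.
- guide_mouth (a point): Sizes in mm. Centre of the mouth of the guide tube at the other end of the lid, 90 from the plunger along the oiler's local +y, 126 above the bench: a plain upright steel tube, flared to 23 inside and 29 outside at the mouth, narrowing over 10 to a 13 bore; over 110 deep, so the collar stops the rod before the tip finds the floor. A flat black filler cap (30 across, 11 high) on the lid between the two is no part of the job. Axes: the oiler's, z up.
- rod_tip (a point): Sizes in mm. Lower end of the dip rod (loose, 0.1 kg, 171 long overall): a round steel rod 8 thick with a tapered tip (4 across, widening over 4), turned level marks near it, a stop collar and a flat black grip. Origin at the tip's end, z along the rod towards the grip. The rod hangs upright from its collar in a hole of the stand.
- rod_collar (a point): Sizes in mm. On the rod's axis at the underside of its stop collar (28 across, 7 thick, with a 13 wide boss of 10 above it), 100 above the tip. Same axes.
- rod_grip (a point): Sizes in mm. Centre of the rod's flat grip, 150 above the tip: 32 wide along its x, 10 thick along its y (grasp across this), 42 tall along z; free space of 12 between the grip's lower edge and the boss is plain rod. Same axes.
- dip_rod: The dip rod as a whole, origin at the tip.
- oiler: Sizes in mm. The oiler as a whole: fixed, origin under its middle on the bench, z up; guide tube at its local y +0.045, pump at y -0.045.
- rod_stand: Sizes in mm. Small fixed steel rack, 70 x 120 x 112 high, origin under its middle. The rod hangs in the 13 hole at local y +0.026 of its top, its tip 12 above the bench; two short drifts stand up to 15 above the top in the other holes (y -0.008 and -0.034).
- drip_pan: Sizes in mm. Round shallow metal drip pan, 160 across, 18 high, fixed; origin under its centre on the bench, z up. Keep the arm clear of the room's fixed equipment: a grinder and a cabinet along the back of the bench, a low toggle clamp behind the middle left, a vice at the right front edge.
- oil_can: Sizes in mm. Bystander, loose on the bench: oil can with thin spout, 187 tall. Leave alone.
- nut_m24: Sizes in mm. Bystander, loose on the bench: large hexagon nut, 41 wide, 19 high. Leave alone.
- drill_chuck: Sizes in mm. Bystander, loose on the bench: drill chuck standing on end, 46 wide, 68 high. Leave alone.
- gear_24: Sizes in mm. Bystander, loose on the bench: spur gear, 66 wide, 26 high. Leave alone.

How it is judged:
By the outcome, as a careful person would: the job done as asked, in the order asked, and still so for the second after the job is handed in, while the arm keeps its last pose, push and grip.
It also fails if it takes over 64 s, if anything falls off the work surface, if the arm or the gripper's body presses on something with over 40 N, if the wrist force passes 120 N, or if a joint passes its speed limit or range.

## Robot

A 7-joint arm with a two-finger parallel gripper is mounted at the origin on a cart in front of the work surface, level with it; the furniture and walls round the work are solid. World frame = base frame: x ahead of the robot, y to its left, z up, the work surface at z = 0. Lengths are in mm, angles in rad, forces in N, time in s.
With the tool pointing down it reaches from about 425 to 875 mm from the base axis. Payload 4.7 kg.
Tool frame: the origin (TCP) lies at the very end of the fingers, on their centre line; the grasp point (between the pads) lies 19 mm behind it; z points along the fingers, y is the direction in which the jaws open and shut (so a half turn about z gives the same grasp; the last joint's range is limited). The gripper opens to 87 mm and grips with 3 to 60 N. Pads are 19 mm wide; open, the fingers measure 117 mm over their backs; the gripper's body (75 mm by 190 mm) begins 51 mm behind the grasp point.
Start: joints at [-1.261, 0.321, -0.07, 1.45, 0.023, 1.371, -0.057], TCP at [189.506, 621.782, 222.587] pointing down, gripper open.
Joint ranges: [-2.86, 2.86], [-0.3, 2.09], [-1.38, 1.24], [0.06, 2.45], [-1.56, 4.7], [0.09, 2.05], [-2.69, 2.69]. Speed limits (rad/s): [2.57, 2.57, 3.14, 3.14, 3.14, 3.14, 3.14].

## Interface

Orientations are given as a unit quaternion [w, x, y, z].
In Python, from station import bot gives the robot as it stands. Calls block until the motion is done:
- bot.move_ptp(position, orientation): joint-space move of the TCP to a pose.
- bot.move_l(position, velocity=150, rotation=None): straight line of the TCP; rotation=None keeps the orientation; velocity is the mean speed in mm/s.
- bot.set_joints(angles): joint-space move.
- bot.set_gripper(opening, force=None): finger opening in mm; force is the grip in N (None keeps the last); returns when the fingers have stopped.
- bot.dwell(seconds).
- bot.ik(position, orientation): joint angles nearest the present ones, or None.
- bot.get_state(): the state.
- bot.grab_frame(name): name is "scene" or "top"; returns a dict with "img" (400x640x3 uint8, blue, green, red), "camera_matrix" (3x3 intrinsics, pixels), "R" (3x3) and "t" (3): a world point X has camera coordinates R X + t. Camera axes: x right, y down, z forward; pixel columns grow to the right and rows downward; lengths in mm; the calibration is good to about 2 mm. A picture is of the moment at which its call begins. There is no depth.
A pose or a line that the arm cannot do raises bot.PlanningError and nothing moves.
- bot.job_done(): hands the job in, once; it reports no verdict.
The state is a dict: "time_s": time; "joint_pos": joint angles; "qvel": joint speeds; "tau": joint torques, N m; "ee_pos": TCP position; "tool_rot": TCP orientation; "ft_force": force on the tool from outside, world axes, zero at the start; "ft_torque": the same for the moment, N m; "grip_width": finger opening in mm.
Only numpy, scipy, OpenCV 4.12 (cv2) and the standard library are available. Lean on these libraries where they do the work, as an engineer would, in place of code of your own. Each camera call takes 0.05 s, during which the arm holds its last target.

## Working session

There is one attempt and no reset: what is moved stays moved. The work goes in short steps, each a Python script; the robot and the scene stay as the last script left them, time stands still between calls to the robot, and variables do not carry over. Pictures are saved under pics/ and viewed, and the job is handed in when it is done.

```bash
mkdir -p pics; ls; python3 - <<'E'
from station import bot
import cv2
s=bot.get_state();print(s)
for n in("scene","top"):
    f=bot.grab_frame(n);cv2.imwrite(f"pics/{n}0.png",f["img"]);print(f["camera_matrix"],f["R"],f["t"])
E
```

```text
pics
{'time_s': 0.0, 'joint_pos': array([-1.26090606,  0.32184203, -0.07007067,  1.4516846 ,  0.02260464,
        1.37079921, -0.05691427]), 'qvel': array([-0.00062232, -0.00100008, -0.00012093,  0.0006092 ,  0.00022594,
       -0.00350738,  0.00090433]), 'tau': array([-7.76639672e-05, -4.91296971e+01, -4.03763736e-01, -3.12533462e+01,
       -6.39255135e-02,  4.40199778e-02,  1.83264392e-04]), 'ee_pos': array([189.36711174, 621.21803811, 221.44423184]), 'tool_rot': array([-8.98345858e-05,  1.47354477e-01,  9.89083268e-01, -9.69058570e-04]), 'ft_force': array([ 0.82068137, -0.31256522, -0.15236852]), 'ft_torque': array([-0.00727573, -0.02520183,  0.00293491]), 'grip_width': 86.67411923522427}
[[432.16453451   0.         311.82611495]
 [  0.         432.16453451 199.04286832]
 [  0.           0.           1.        ]] [[ 0.69128409 -0.72243252  0.01475005]
 [-0.53042555 -0.52120613 -0.66857528]
 [ 0.49068834  0.45435165 -0.74349817]] [-375.70045936  387.38362638 1041.43054657]
[[402.75156671   0.         323.07548245]
 [  0.         402.75156671 197.60981009]
 [  0.           0.           1.        ]] [[-0.00829884 -0.99969541  0.02324264]
 [-0.99845954  0.00700891 -0.05504012]
 [ 0.05486045 -0.0236636  -0.99821359]] [  -5.69481873  546.74189728 1439.77691765]
```

View pics/scene0.png

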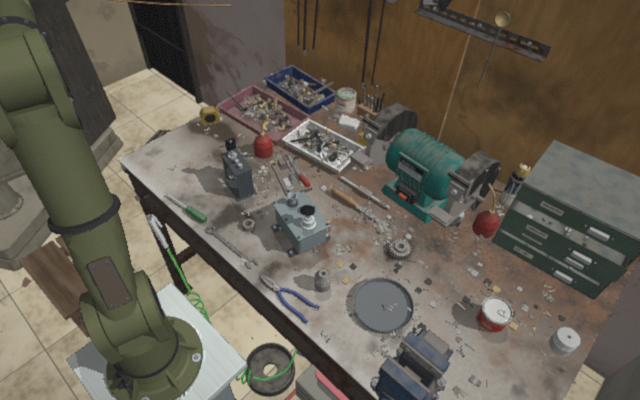

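View pics/top0.png

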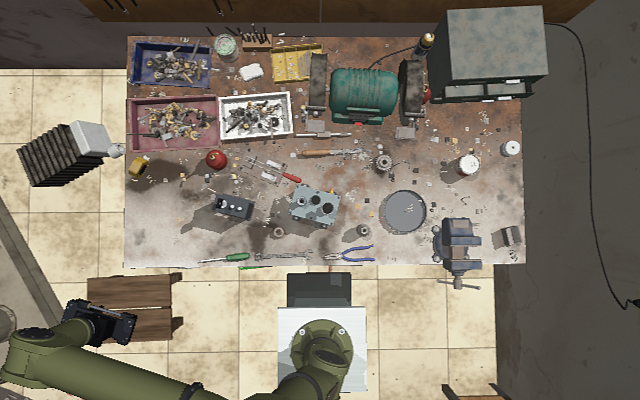

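The scene view shows the stand at about (237,170), the oiler at (300,220) and the pan at (381,305). In the top view they are at (233,206), (315,204) and (403,212). I'll zoom in on each.

```bash
python3 - <<'E'
import cv2
a=cv2.imread("pics/scene0.png");b=cv2.imread("pics/top0.png")
cv2.imwrite("pics/c1.png",cv2.resize(a[130:260,205:345],None,fx=5.5,fy=4.6*5.5/5.5 and 4.6,interpolation=cv2.INTER_CUBIC)[:600]) if 0 else cv2.imwrite("pics/c1.png",cv2.resize(a[130:260,205:345],None,fx=4.5,fy=4.5,interpolation=cv2.INTER_CUBIC))
cv2.imwrite("pics/c2.png",cv2.resize(b[160:260,200:355],None,fx=5,fy=5,interpolation=cv2.INTER_CUBIC))
E
```

```text
(no output)
```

View pics/c1.png

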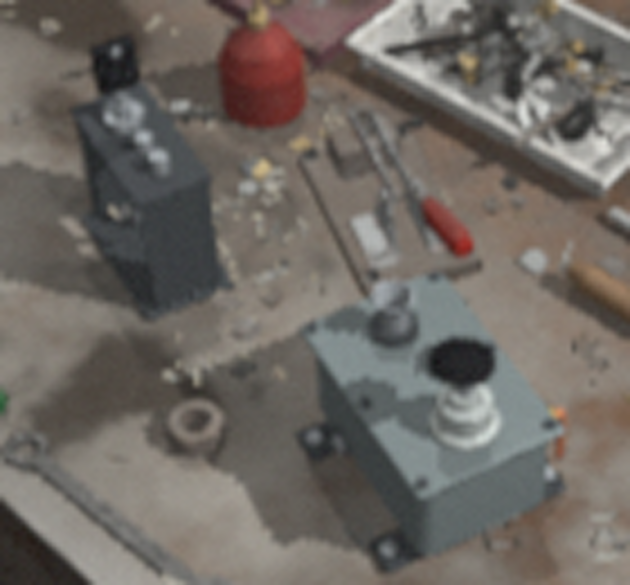

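View pics/c2.png

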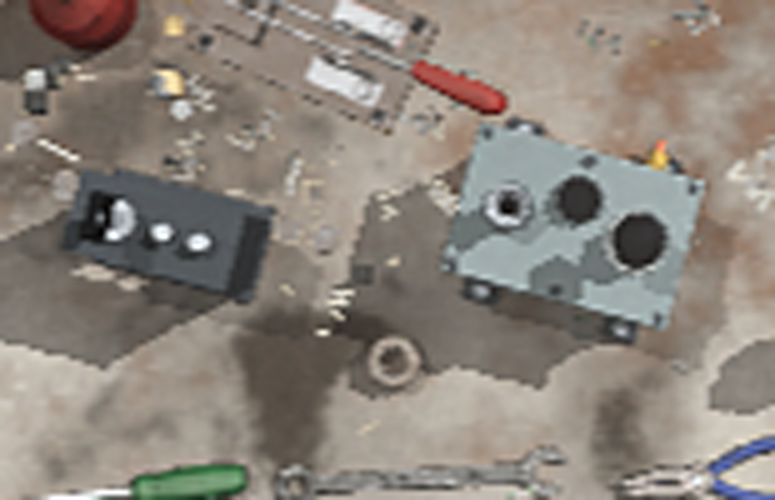

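```bash
cat > h.py <<'E'
import numpy as np, cv2
from scipy.optimize import least_squares
K={'scene':np.array([[432.16453451,0,311.82611495],[0,432.16453451,199.04286832],[0,0,1]]),'top':np.array([[402.75156671,0,323.07548245],[0,402.75156671,197.60981009],[0,0,1]])}
R={'scene':np.array([[0.69128409,-0.72243252,0.01475005],[-0.53042555,-0.52120613,-0.66857528],[0.49068834,0.45435165,-0.74349817]]),
'top':np.array([[-0.00829884,-0.99969541,0.02324264],[-0.99845954,0.00700891,-0.05504012],[0.05486045,-0.0236636,-0.99821359]])}
t={'scene':np.array([-375.70045936,387.38362638,1041.43054657]),'top':np.array([-5.69481873,546.74189728,1439.77691765])}
def proj(c,X):
    p=(np.atleast_2d(X)@R[c].T+t[c])@K[c].T
    return p[:,:2]/p[:,2:]
def atz(c,uv,z):
    d=R[c].T@np.linalg.inv(K[c])@np.r_[uv,1]; o=-R[c].T@t[c]
    return o+d*(z-o[2])/d[2]
def tri(uvs,uvt):
    f=lambda X:np.r_[proj('scene',X)[0]-uvs,proj('top',X)[0]-uvt]
    r=least_squares(f,[500,0,100]);return r.x,r.fun
S=lambda x,y:np.array([205+(x+.5)/4.5-.5,130+(y+.5)/4.5-.5])
T=lambda x,y:np.array([200+(x+.5)/5-.5,160+(y+.5)/5-.5])
E
python3 - <<'E'
from h import *
for c in K: print(c,-R[c].T@t[c])
for n,z,s,tt in [("plunger",156,S(462,360),T(638,240)),("mouth",126,S(390,291),T(508,206)),
  ("grip top",183,S(115,50),None),("gripT top",183,None,T(103,217)),("collar",119,S(123,113),T(120,218)),("drift1",127,S(143,138),T(162,231)),("drift2",127,S(159,160),T(199,242))]:
    print(n, None if s is None else atz('scene',s,z).round(1), None if tt is None else atz('top',tt,z).round(1), '' if s is None or tt is None else tri(s,tt))
for p in [(485,125),(703,185),(665,327),(447,267)]: print('lidT',atz('top',T(*p),92).round(1))
for p in [(310,328),(442,278),(558,428),(422,492)]: print('lidS',atz('scene',S(*p),92).round(1))
for p in [(85,172),(273,210),(235,297),(65,243)]: print('stT',atz('top',T(*p),112).round(1))
for p in [(78,110),(140,85),(210,180),(148,212)]: print('stS',atz('scene',S(*p),112).round(1))
print('pan',atz('scene',(381,304),18),atz('top',(403,212),18))
E
```

```text
scene [ -45.82390288 -542.68719608 1038.83842259]
top [ 466.86559327   24.54515617 1467.42998802]
plunger [500.7 -20.9 156. ] [506.2 -19.7 156. ] (array([504.99819906, -18.55789806, 150.59236577]), array([ 0.49036831, -0.02698641, -0.4055097 ,  0.43409693]))
mouth [528.6  69.9 126. ] [530.5  65.7 126. ] (array([528.58809694,  67.26733339, 128.12318206]), array([ 0.61936174, -0.02926656, -0.48319819,  0.53502075]))
grip top [517.3 319.8 183. ] None 
gripT top None [522.6 320.8 183. ] 
collar [520.6 327.9 119. ] [524.6 324.3 119. ] (array([522.40463157, 326.04392056, 119.0601637 ]), array([ 0.80912333, -0.01373858, -0.5338359 ,  0.67499934]))
drift1 [509.2 290.9 127. ] [515.5 294.8 127. ] (array([514.72392091, 297.18833011, 119.2356192 ]), array([ 0.37138986, -0.00707173, -0.249491  ,  0.31259833]))
drift2 [502.8 266.4 127. ] [508.  270.4 127. ] (array([507.57911341, 272.18996137, 119.9007782 ]), array([ 0.2282998 , -0.00474546, -0.15579187,  0.19369884]))
lidT [587.7  82.2  92. ]
lidT [545.5 -66.8  92. ]
lidT [448.7 -39.8  92. ]
lidT [490.8 108.5  92. ]
lidS [490.8 106.4  92. ]
lidS [582.5  76.4  92. ]
lidS [542.2 -64.4  92. ]
lidS [448.  -38.9  92. ]
stT [556.  349.4 112. ]
stT [529.6 223.7 112. ]
stT [471.5 249.  112. ]
stT [508.5 362.4 112. ]
stS [504.7 359.4 112. ]
stS [552.3 348.9 112. ]
stS [523.4 239.9 112. ]
stS [474.2 246.1 112. ]
pan [ 488.05310873 -303.00549593   18.        ] [ 492.40021125 -298.36809597   18.        ]
```

```bash
python3 - <<'E'
import cv2,numpy as np
a=cv2.imread("pics/scene0.png");b=cv2.imread("pics/top0.png")
z=lambda im:cv2.resize(im,(400,400),interpolation=cv2.INTER_CUBIC)
g=lambda im:np.clip(255*(im/255.)**.5,0,255).astype('uint8')
cv2.imwrite("pics/c3.png",g(np.hstack([z(a[133:165,218:250]),z(b[190:222,208:240])])))
E
```

```text
(no output)
```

View pics/c3.png

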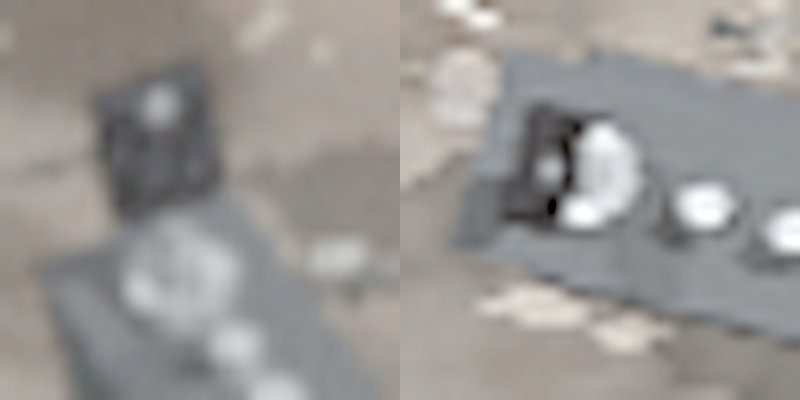

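```bash
cat >> h.py <<'E'
from scipy.spatial.transform import Rotation as Ro
def qd(th): # tool down, jaw axis (sin th, cos th), deg
    a=np.radians(th/2); return [0,np.sin(a),np.cos(a),0]
def quat(z,y):
    z=np.array(z,float);z/=np.linalg.norm(z);y=np.array(y,float);y-=z*(z@y);y/=np.linalg.norm(y)
    q=Ro.from_matrix(np.c_[np.cross(y,z),y,z]).as_quat();return [q[3],q[0],q[1],q[2]]
E
python3 - <<'E'
from h import *
from station import bot
print(tri((230.3,140.7),(219.1,202.9)), atz('scene',(230.3,140.7),178), atz('top',(219.1,202.9),178))
f=lambda p,q:(lambda r:None if r is None else np.round(r,2))(bot.ik(p,q))
for th in (15.2,-164.8):
  print(f([504,-21,220],qd(th)),f([504,-21,136],qd(th)),f([521.5,323.5,143],qd(th)),f([521.5,323.5,290],qd(th)),f([529,66,300],qd(th)))
# level
for ang in range(-180,180,30):
  d=np.array([np.cos(np.radians(ang)),np.sin(np.radians(ang)),0])
  for z in(200,260,350):
    for y in([0,0,1],[0,0,-1],[-d[1],d[0],0],[d[1],-d[0],0]):
      p=np.array([490,-301,z])-131*d
      r=f(p,quat(d,y))
      if r is not None: print(ang,z,np.round(y,1),r)
E
```

```text
(array([522.72928864, 326.35652517, 175.91021799]), array([ 0.20590176, -0.00327574, -0.13388025,  0.17008745])) [520.90448768 324.68242302 178.        ] [523.17810698 325.44727164 178.        ]
[-0.02  0.01  0.01  1.81 -0.    1.32  1.29] [-0.68  0.08  0.7   1.94 -0.05  1.15  1.35] [-0.73  0.29  0.16  1.65 -0.05  1.2   0.74] [-0.74  0.22  0.17  1.45 -0.04  1.48  0.73] [-0.67  0.04  0.51  1.63 -0.02  1.48  1.15]
[-0.64 -0.01  0.63  1.83  0.    1.32 -1.84] [-0.63  0.07  0.65  1.94 -0.05  1.15 -1.8 ] [-1.    0.31  0.49  1.66 -0.16  1.2  -2.31] [-0.99  0.23  0.48  1.46 -0.11  1.48 -2.35] [-0.7   0.03  0.55  1.64 -0.02  1.48 -1.99]
-120 200 [0 0 1] [-0.84  1.24  1.06  1.42  0.39  1.69 -2.  ]
-120 200 [ 0  0 -1] [-0.38  0.92  0.25  1.4   0.91  1.99  0.77]
-120 200 [ 0.9 -0.5  0. ] [-0.64  1.02  0.66  1.41  0.68  1.83 -0.65]
-120 200 [-0.9  0.5  0. ] [-0.63  1.02  0.65  1.41  0.69  1.83  2.49]
-120 260 [0 0 1] [-0.84  1.14  1.06  1.43  0.48  1.72 -1.97]
-120 260 [ 0  0 -1] [-0.74  1.01  0.85  1.42  0.63  1.8   1.06]
-120 260 [ 0.9 -0.5  0. ] [-0.65  0.94  0.68  1.42  0.74  1.87 -0.59]
-120 
[... 1927 characters left out ...]
 0 -1] [ 1.38  0.95 -0.26  1.32 -0.95  1.99 -0.83]
60 200 [-0.9  0.5  0. ] [ 1.38  0.95 -0.26  1.32 -0.95  1.99 -2.4 ]
60 200 [ 0.9 -0.5  0. ] [ 1.38  0.95 -0.26  1.32 -0.95  1.99  0.74]
60 260 [0 0 1] [ 1.39  0.87 -0.26  1.32 -1.    2.03  2.24]
60 260 [ 0  0 -1] [ 1.39  0.87 -0.26  1.32 -1.    2.03 -0.9 ]
60 260 [-0.9  0.5  0. ] [ 1.39  0.87 -0.26  1.32 -1.    2.03 -2.47]
60 260 [ 0.9 -0.5  0. ] [ 1.39  0.87 -0.26  1.32 -1.    2.03  0.67]
60 350 [0 0 1] [ 1.5   0.8  -0.44  1.3  -0.99  2.02  2.07]
60 350 [ 0  0 -1] [ 1.5   0.8  -0.44  1.3  -0.99  2.02 -1.07]
60 350 [-0.9  0.5  0. ] [ 1.5   0.8  -0.44  1.3  -0.99  2.02 -2.64]
60 350 [ 0.9 -0.5  0. ] [ 1.5   0.8  -0.44  1.3  -0.99  2.02  0.5 ]
```

```bash
python3 - <<'E'
from h import *
from station import bot
p=bot.get_state()['ee_pos']
bot.move_l([189,621,300],300)
bot.set_gripper(0,20)
bot.move_ptp([504,-21,230],qd(15.2))
bot.move_l([504,-21,168],150)
s=bot.get_state();print(s['time_s'],s['ee_pos'],s['ft_force'],s['grip_width'])
for n in("scene","top"):
    cv2.imwrite(f"pics/{n}1.png",bot.grab_frame(n)["img"])
a=cv2.imread("pics/scene1.png");b=cv2.imread("pics/top1.png")
z=lambda im:cv2.resize(im,(400,400),interpolation=cv2.INTER_CUBIC)
cv2.imwrite("pics/c4.png",np.hstack([z(a[160:260,250:350]),z(b[160:260,260:360])]))
E
```

```text
5.1417 [504.35940358 -20.81257812 168.44922514] [ 0.23508117 -0.38869038 -0.03668241] 0.6266341272482618
```

View pics/c4.png

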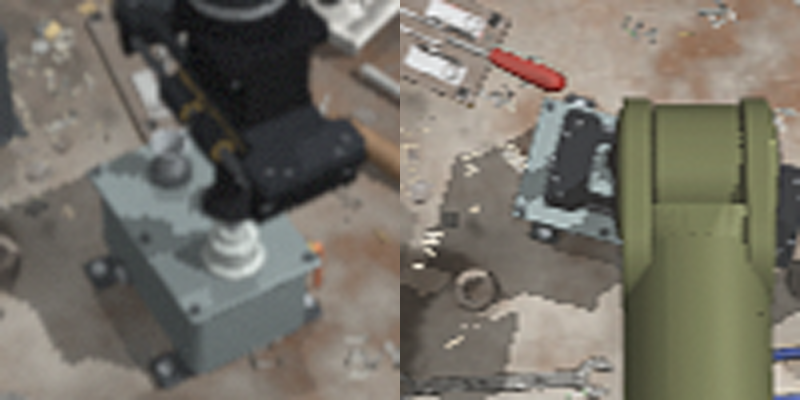

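The closed fingertips sit right over the black head, at about (235,205) in the left panel. I'll press while watching the force.

```bash
python3 - <<'E'
from h import *
from station import bot
z=158
bot.move_l([504,-21,z],80)
base=bot.get_state()['ft_force'][2]
for z in [154,148,143,140,139,138,137,136,135,134,133]:
    bot.move_l([504,-21,z],40)
    s=bot.get_state();print(round(s['time_s'],2),z,s['ee_pos'].round(2),s['ft_force'].round(2))
    if s['ft_force'][2]-base>18: break
E
```

```text
5.77 154 [504.51 -21.03 154.43] [-0.74 -0.05  1.85]
6.07 148 [504.49 -21.03 148.5 ] [-0.41 -0.37  4.47]
6.34 143 [504.51 -21.01 143.56] [ 0.46 -0.73  5.14]
6.59 140 [504.52 -21.02 140.71] [-0.9  -0.39  6.44]
6.84 139 [504.56 -21.   139.83] [-0.45 -0.5   6.92]
7.09 138 [504.52 -21.02 138.83] [-1.16  0.19  6.72]
7.34 137 [504.61 -21.02 138.65] [-2.71  0.48 11.64]
7.59 136 [504.69 -21.02 138.57] [-5.55 -0.26 18.13]
```

The stroke is at the hard stop: z stalls at 138.6 and the force climbs to 18 N. Next I'll release it, check it springs back, and go to the rod.

```bash
python3 - <<'E'
from h import *
from station import bot
bot.dwell(0.3)
bot.move_l([504,-21,260],150)
bot.set_gripper(87,40)
bot.move_ptp([522,324.5,260],qd(15.2))
bot.move_l([522,324.5,175],150)
s=bot.get_state();print(s['time_s'],s['ee_pos'],s['ft_force'],s['grip_width'])
for n in("scene","top"):
    cv2.imwrite(f"pics/{n}2.png",bot.grab_frame(n)["img"])
a=cv2.imread("pics/scene2.png");b=cv2.imread("pics/top2.png")
z=lambda im:cv2.resize(im,(400,400),interpolation=cv2.INTER_CUBIC)
cv2.imwrite("pics/c5.png",np.hstack([z(a[115:215,200:300]),z(a[170:250,260:340])]))
E
```

```text
12.4 [522.73791462 324.36178761 176.03552339] [-0.17643231  0.61713295  0.40864103] 87.04450539760455
```

View pics/c5.png

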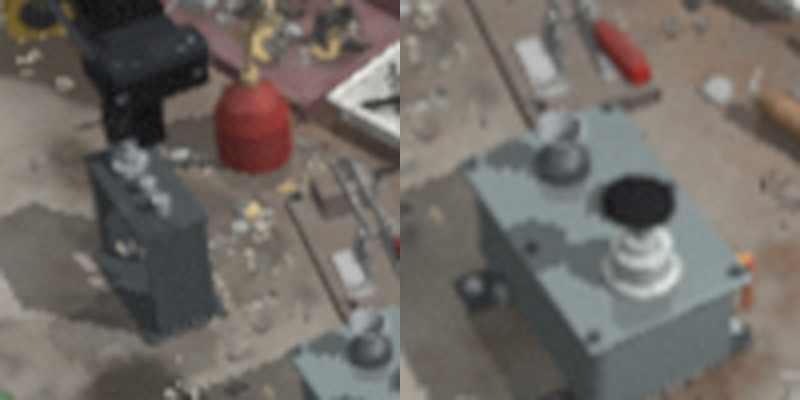

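View pics/top2.png

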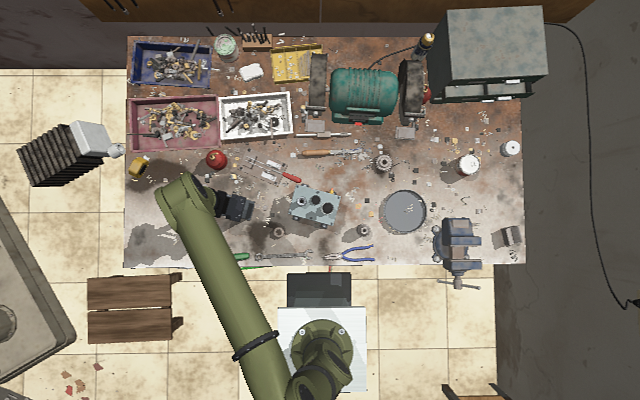

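The plunger head is back up, at (640,200) in the right panel. The open fingers hide the rod grip at (135,115) in the left panel, lined up with the collar below it. I'll go down and grasp.

```bash
python3 - <<'E'
from h import *
from station import bot
P=lambda m:(lambda s:print(m,round(s['time_s'],2),s['ee_pos'].round(2),s['ft_force'].round(2),s['ft_torque'].round(2),round(s['grip_width'],2)))(bot.get_state())
bot.move_l([522,324.5,144],80);P('down')
bot.set_gripper(25,40);P('part')
bot.set_gripper(0,40);P('closed')
q=bot.get_state();
bot.move_l([522,324.5,152],40);P('up8')
bot.move_l([522,324.5,275],150);P('up')
for n in("scene","top"):
    cv2.imwrite(f"pics/{n}3.png",bot.grab_frame(n)["img"])
a=cv2.imread("pics/scene3.png");b=cv2.imread("pics/top3.png")
z=lambda im:cv2.resize(im,(400,400),interpolation=cv2.INTER_CUBIC)
cv2.imwrite("pics/c6.png",np.hstack([z(a[85:185,190:290]),z(b[160:240,180:260])]))
E
```

```text
down 13.03 [521.72 324.32 143.36] [-0.07  0.08  0.01] [ 0.   -0.03  0.03] 87.32
part 14.24 [521.98 324.52 143.98] [-0.01  0.89  0.95] [ 0.04  0.02 -0.01] 24.99
closed 14.68 [522.26 326.29 144.32] [ 1.4   4.16 -1.43] [ 1.23 -0.44 -0.07] 9.36
up8 15.03 [522.24 326.17 152.69] [0.99 4.57 1.33] [ 1.38 -0.32  0.01] 9.91
up 16.0 [521.41 323.71 273.31] [-0.01  0.46 -1.85] [ 0.03  0.   -0.  ] 9.68
```

View pics/c6.png

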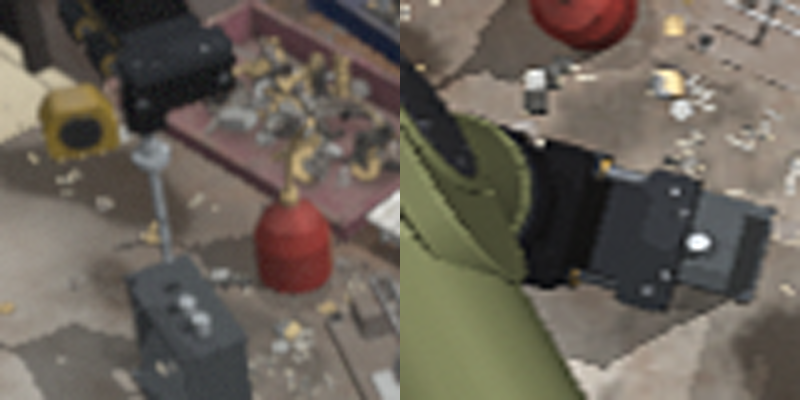

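```bash
python3 - <<'E'
from h import *
from station import bot
P=lambda m:(lambda s:print(m,round(s['time_s'],2),s['ee_pos'].round(2),s['ft_force'].round(2),s['ft_torque'].round(2),round(s['grip_width'],2)))(bot.get_state())
bot.move_l([522,324.5,290],150)
bot.move_ptp([529,66,290],qd(15.2));bot.move_l([529,66,272],100);bot.dwell(.3);P('over')
p=bot.get_state()['ee_pos'];print(proj('scene',[p+[0,0,-131],p+[0,0,-31],[529,66,126]]),proj('top',[p+[0,0,-131],p+[0,0,-31],[529,66,126]]))
for n in("scene","top"):
    cv2.imwrite(f"pics/{n}4.png",bot.grab_frame(n)["img"])
a=cv2.imread("pics/scene4.png");b=cv2.imread("pics/top4.png")
z=lambda im:cv2.resize(im,(400,400),interpolation=cv2.INTER_CUBIC)
cv2.imwrite("pics/c7.png",np.hstack([z(a[150:230,250:330]),z(b[160:240,260:340])]))
E
```

```text
over 17.99 [529.25  66.08 272.43] [-0.05 -0.59 -1.82] [-0.    0.04  0.03] 9.69
[[292.26732884 191.16669961]
 [291.55812812 165.56935884]
 [292.32484696 194.90338211]] [[300.9479236  200.94560882]
 [299.91003883 199.40940359]
 [301.11754066 201.23793113]]
```

View pics/c7.png

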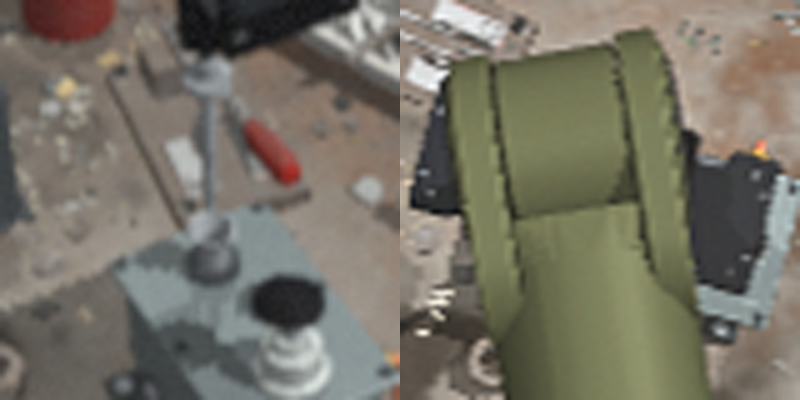

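```bash
python3 - <<'E'
import cv2,numpy as np
a=cv2.imread("pics/scene4.png");b=cv2.imread("pics/scene2.png")
z=lambda im:cv2.resize(im,(400,480),interpolation=cv2.INTER_CUBIC)
cv2.imwrite("pics/c8.png",np.hstack([z(a[180:210,280:305]),z(b[180:210,280:305])]))
E
```

```text
(no output)
```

View pics/c8.png

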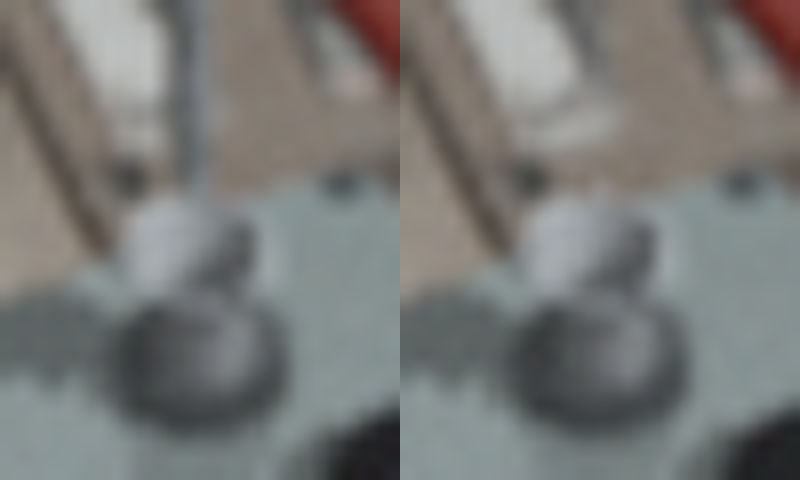

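```bash
python3 - <<'E'
from h import *
from station import bot
x,y=528.3,66.8
f0=bot.get_state()['ft_force']
for z in [260,252,246,240,234,226,215,200,185,172,165]:
    bot.move_l([x,y,z],60)
    s=bot.get_state();df=s['ft_force']-f0
    print(round(s['time_s'],2),z,s['ee_pos'].round(2),df.round(1),s['ft_torque'].round(2))
    if np.linalg.norm(df)>9: print('stop');break
E
```

```text
18.44 260 [527.82  66.79 259.24] [ 1.1 -0.9 -0.5] [ 0.01 -0.04  0.02]
18.73 252 [527.98  66.76 251.44] [ 1.1 -1.1  1.1] [-0.03  0.04  0.01]
18.98 246 [528.04  66.78 245.54] [ 0.1 -0.6 -0.3] [-0.04  0.01 -0.04]
19.23 240 [528.05  66.75 239.53] [-0.3  0.  -0.4] [ 0.   -0.07 -0.  ]
19.48 234 [528.03  66.73 233.51] [ 0.   0.3 -0.2] [-0.02 -0.    0.01]
19.76 226 [528.03  66.74 225.45] [ 0.2 -1.   0.3] [-0.02 -0.04  0.  ]
20.09 215 [527.97  66.72 214.43] [ 0.1 -0.2 -0.5] [-0.02  0.03 -0.05]
20.49 200 [527.94  66.72 199.48] [-0.1 -0.6  0.2] [0.01 0.01 0.01]
20.89 185 [527.92  66.68 184.48] [-0.8  0.4  0.5] [0.01 0.02 0.  ]
21.26 172 [527.91  66.72 171.48] [-0.1 -0.2 -0.3] [-0.03 -0.02  0.04]
21.52 165 [527.95  66.76 164.5 ] [1.1 0.2 0.2] [-0.    0.01  0.03]
```

It went in without any contact. The tip is about 60 mm below lid level, so it must be inside the tube. Next I'll seat the collar.

```bash
python3 - <<'E'
from h import *
from station import bot
x,y=528.3,66.8
bot.dwell(.2);f0=bot.get_state()['ft_force']
for z in np.arange(161,150,-1.):
    bot.move_l([x,y,z],20);bot.dwell(.1)
    s=bot.get_state();df=s['ft_force']-f0
    print(round(s['time_s'],2),z,s['ee_pos'].round(2),df.round(1),s['ft_torque'].round(2))
    if df[2]>12: print('stop');break
bot.dwell(1.2)
s=bot.get_state();print(round(s['time_s'],2),s['ee_pos'].round(2),(s['ft_force']-f0).round(1))
a=bot.grab_frame("scene")["img"];cv2.imwrite("pics/scene5.png",a)
cv2.imwrite("pics/c9.png",cv2.resize(a[160:225,265:330],(585,585),interpolation=cv2.INTER_CUBIC))
E
```

```text
22.18 161.0 [528.29  66.83 160.99] [-0.1  1.3 -0.7] [-0.03  0.01 -0.01]
22.52 160.0 [528.29  66.81 160.  ] [-0.5 -0.4 -0.7] [-0.09  0.01  0.01]
22.88 159.0 [528.3   66.8  158.99] [-0.1  1.1 -0.7] [ 0.03 -0.01 -0.02]
23.23 158.0 [528.29  66.79 157.98] [-0.5  0.6 -0.5] [ 0.03 -0.   -0.04]
23.57 157.0 [528.47  66.83 157.67] [-2.4  0.3  6.1] [-0.12  0.56  0.02]
23.93 156.0 [528.58  66.84 157.64] [-4.7 -1.1 10.8] [-0.22  1.01  0.04]
24.27 155.0 [528.65  66.84 157.56] [-5.8 -0.7 17.5] [-0.3   1.53 -0.02]
stop
25.48 [528.64  66.84 157.56] [-6.2 -1.8 16.6]
```

View pics/c9.png

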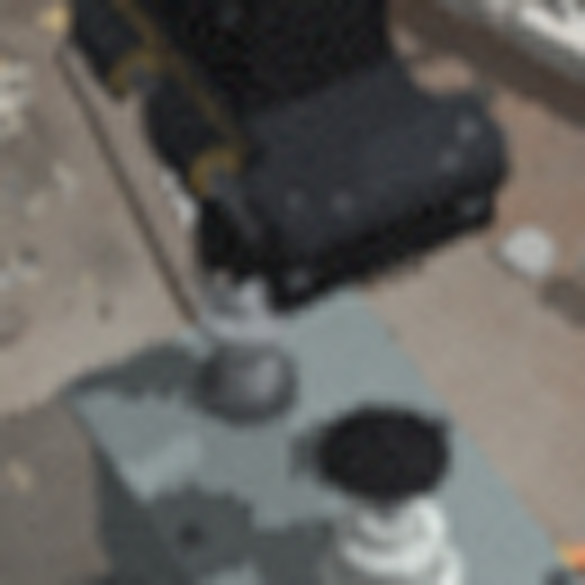

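The collar is on the mouth (hard stop at 157.6, 17 N) and I held it for over 1 s. Next I'll draw it out and move to the level pose.

```bash
python3 - <<'E'
from h import *
from station import bot
P=lambda m:(lambda s:print(m,round(s['time_s'],2),s['ee_pos'].round(2),s['tool_rot'].round(3),s['ft_force'].round(2),s['ft_torque'].round(2),round(s['grip_width'],2)))(bot.get_state())
bot.move_l([528.3,66.8,165],60);bot.move_l([528.3,66.8,300],120);P('out')
bot.move_l([528.3,66.8,400],200)
for y in([0,0,1],[0,0,-1],[1,0,0],[-1,0,0]):
    r=bot.ik([490,-170,310],quat([0,-1,0],y)); print(y,None if r is None else np.round(r-bot.get_state()['joint_pos'],2))
a=bot.grab_frame("scene")["img"];cv2.imwrite("pics/scene6.png",a)
E
```

```text
out 27.12 [527.8   66.76 299.03] [-0.001  0.132  0.991 -0.   ] [-0.62  0.23 -1.43] [-0.02  0.07 -0.01] 9.7
[0, 0, 1] [-0.74  0.62  0.65  0.59  0.94 -0.23 -3.38]
[0, 0, -1] [-0.15  0.36 -0.09  0.57  1.19  0.1  -0.41]
[1, 0, 0] [ 0.21  0.35 -0.5   0.56  1.28  0.22 -2.02]
[-1, 0, 0] [-0.14  0.36 -0.1   0.57  1.2   0.1   1.16]
```

View pics/scene6.png

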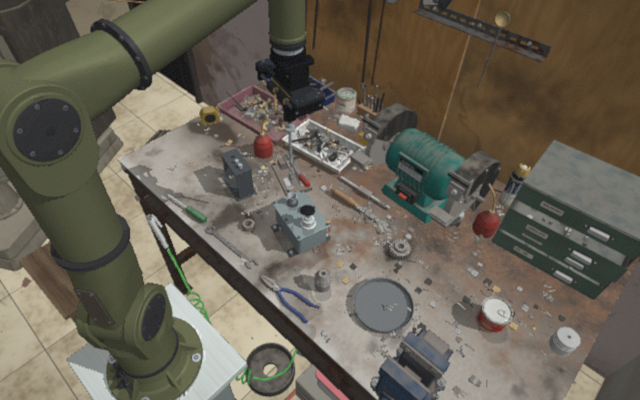

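The rod is out of the tube, hanging at about (292,150), and the surroundings are undisturbed. Next is the level pose.

```bash
python3 - <<'E'
from h import *
from station import bot
q=quat([0,-1,0],[0,0,-1])
bot.move_ptp([490,-170,310],q)
bot.dwell(.7)
s=bot.get_state();p=s['ee_pos'];print(s['time_s'],p.round(2),s['tool_rot'].round(4),np.round(q,4),s['ft_force'].round(2),s['grip_width'],abs(s['qvel']).max())
w=s['tool_rot'];M=Ro.from_quat([w[1],w[2],w[3],w[0]]).as_matrix();print(M.round(3))
for c in K: print(c,proj(c,[p+131*M[:,2],p+31*M[:,2]]).round(1), 'pan',proj(c,[490,-301,18]).round(1))
for n in("scene","top"):
    a=bot.grab_frame(n)["img"];cv2.imwrite(f"pics/{n}7.png",a)
a=cv2.imread("pics/scene7.png");b=cv2.imread("pics/top7.png")
z=lambda im:cv2.resize(im,(400,400),interpolation=cv2.INTER_CUBIC)
cv2.imwrite("pics/c10.png",np.hstack([z(a[170:270,310:410]),z(b[160:260,340:440])]))
E
```

```text
29.6167 [ 490.   -169.98  309.99] [ 0.     -0.      0.7071 -0.7071] [ 0.      0.      0.7071 -0.7071] [-0.8  -0.85 -1.41] 9.399102722779615 0.0022545002296289283
[[-1. -0.  0.]
 [-0.  0. -1.]
 [ 0. -1. -0.]]
scene [[399.3 235.5]
 [362.6 210.3]] pan [[380.8 303. ]]
top [[426.3 210.9]
 [391.8 211.1]] pan [[403.7 212.7]]
```

View pics/scene7.png

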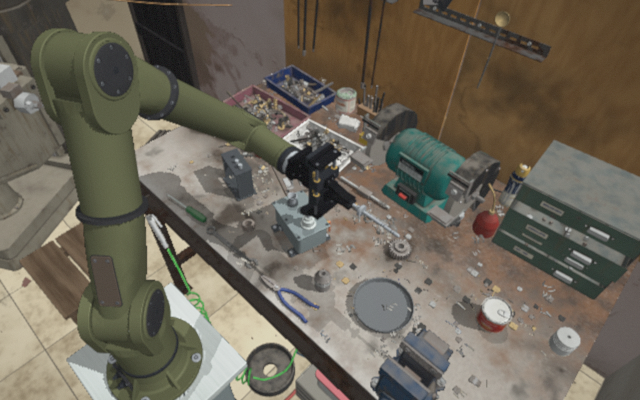

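View pics/c10.png

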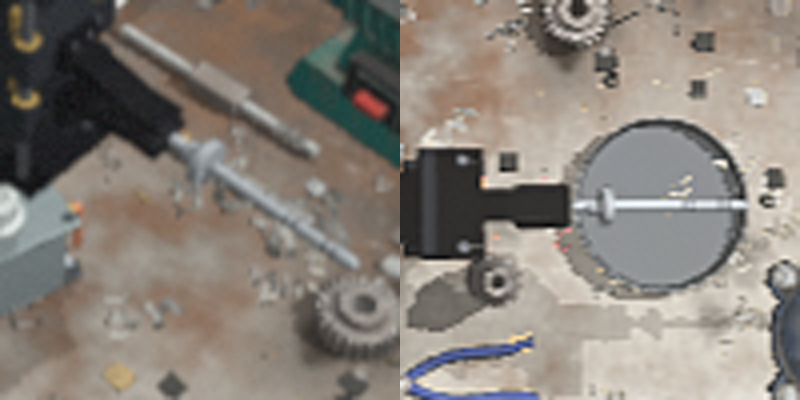

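The tip and collar show at (399,235) and (362,210) in the scene view. That is within 1 px of where a level rod would appear with its tip over the pan centre. Nothing is touching and the arm is still, so I'm handing it in.

```bash
python3 - <<'E'
from station import bot
s=bot.get_state();print(s['time_s'],s['ft_force'].round(2),s['grip_width'])
print(bot.job_done())
E
```

```text
29.7167 [ 0.22  0.12 -1.63] 9.783593586675572
the job is handed in; nothing more can be done
None
```

The job is done and handed in at about 30 s of robot time, well inside the 64 s limit; no verdict was reported.

- **Pump stroke:** I pressed the plunger down until it stopped at z = 138.6 mm with the force rising to 18 N. A later picture showed the head back up.
- **Dip:** I took the rod from its stand and lowered it into the guide tube without contact. The collar met a hard stop at the mouth, reading 17 N. I held it there for over 1 s and drew it out.
- **End state:** The rod is held level at z ≈ 310 mm, about 290 mm above the drip pan, with its tip over the pan's centre. The tip and collar were within 1 px of where a level rod should appear. The wrist force reads about the rod's weight, so nothing else is touching.

The two cameras disagreed by about 4–6 mm on positions, so I averaged them and used force feedback for the contacts. No check failed, and the loose items looked undisturbed in the pictures.

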